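# Lay out the decorating board

### The arm

A 7-joint arm with a two-finger parallel gripper is mounted at the origin on a cart in front of the work surface, level with it; the furniture and walls round the work are solid. World frame = base frame: x ahead of the robot, y to its left, z up, the work surface at z = 0. Lengths are in mm, angles in degrees, forces in N, time in s.
With the tool pointing down it reaches from about 425 to 950 mm from the base axis. Payload 4.7 kg.
Tool frame: the origin (TCP) lies midway between the tips of the shut fingers; the grasp point (between the pads) lies 19 mm behind it; z points along the fingers, y is the line along which they close (so a half turn about z gives the same grasp; the last joint's range is limited). The gripper opens to 85 mm and grips with 20 to 120 N. Pads are 22 mm wide; open, the fingers measure 114 mm over their backs; the gripper's body (76 mm by 85 mm) begins 54 mm behind the grasp point. The pads swing forward as they close: fully open they stand 13 mm farther back than shut.
Start: joints at [-1.656, 26.849, -2.785, 87.806, 1.381, 65.374, -4.715], TCP at [675.02, 0.047, 201.135] pointing down, gripper open.
Joint ranges: [-148.3, 148.3], [-19.14, 114.17], [-79.39, 73.82], [5.75, 140.21], [-59.74, 239.74], [12.07, 113.84], [-152.46, 152.46]. Speed limits (degrees/s): [147.25, 147.25, 180, 180, 180, 180, 180].

### API

Orientations are given as a 3x3 rotation matrix whose columns are the frame's x, y, z axes.
In Python, from plant import robot gives the robot as it stands. The module is installed in compiled form; this text tells all that it offers.
- The arm moves only by the shell command python3 -m creep 'ROWS' [OPENING] [FORCE]. ROWS is a JSON object whose one key "rows" holds a list of rows, each an object with "dp": the shift along the tool's x, y, z in mm, a list of three; "twist": the turn about the tool's z in rad. A call has 1 to 12 rows; each row is the pose to reach, as a shift and turn from the pose commanded when the call began, along the tool's axes at that moment; what a row does not reach only later rows make up. A row lasts 1/8 s, in which the tool goes at most 62.5 mm and 10.7 degrees, less where a joint would pass 70% of its speed; a pose out of reach is approached as far as the arm can. A call with a gripper value outside its range is refused whole. OPENING is the opening, from 0 (shut) to 1 (fully open), set as the call begins (- or left out, the last holds). The fingers move at their own pace and stop on an object; FORCE is the grip in N (left out, the last holds). Time passes only in rows, so rows that repeat a pose let the fingers close. It gives the time, the measured TCP pose, the force, the opening and the grip force at its end, in the units of the state.
- robot.sense(): the state, without advancing time (a new reading comes with each control period).
- robot.camera(name): name is "scene" or "side" or "wrist"; returns a dict with "color" (480x640x3 uint8, red, green, blue), "fx", "fy", "cx", "cy" (pixels), "D" ([k1, k2, p1, p2, k3] as OpenCV has them; the pictures are not rectified), "R" (3x3) and "t" (3): a world point X has camera coordinates R X + t. Camera axes: x right, y down, z forward; pixel columns grow to the right and rows downward; lengths in mm; the calibration is good to about 2 mm. A picture is of the moment at which its call begins. There is no depth.
- robot.hand_in(): hands the job in; it is judged then, once.
The state is a dict: "clock": time; "joint_pos": joint angles; "joint_velocities": joint speeds; "effort": joint torques, N m; "ee_pos": TCP position; "orientation": TCP orientation; "contact_force": force on the tool from outside, world axes, zero at the start; "torque": the same for the moment, N m; "opening": finger opening in mm; "grip_force": force on a finger pad.
Only numpy, scipy, OpenCV 4.12 (cv2) and the standard library are available. Lean on these libraries where they do the work, as an engineer would, in place of code of your own. Each camera call takes 0.05 s, during which the arm holds its last target. There are 200 camera calls.

### The job

Lay out the white decorating board: set the brown riser block midway between the two cakes and stand the kitchen timer centred on top of it, and stand the spice jar straight behind the glazed cake (away from you), its centre 10 cm from the cake's centre. Pull the wooden label block out of the slot of its rack and stand it upright straight in front of the cream cake (towards you), again 10 cm between centres, its broad face square to the front of the board. Leave the cutter and the nozzle where they are and do not touch the cakes.

Things in the scene. Friction and masses are not known exactly. Their poses are not given: they have to be found in the camera images.
- board: white plastic decorating board, fixed to the table, 340 (x) x 380 (y) x 10 mm, top surface at z = 10 mm. Origin: centre of its underside. Its x axis points away from the robot (behind), y to the left; it is turned at most 0.1 rad from the world axes. 'In front', 'behind' mean along the board's -x, +x.
- glazed_cake: ring cake with a plain pinkish-brown glaze and no crumbs, about 86 mm across and 40 mm high, fixed on the board (at its left or right side). Origin: centre of its underside, on the board's top; axes as the board's. The two cakes stand side by side along the board's y axis, centres 270 mm apart.
- cream_cake: ring cake with white cream and dark chocolate crumbs, about 89 mm across and 56 mm high, fixed on the board at the other side. Origin: centre of its underside, on the board's top; axes as the board's.
- riser: plain brown wooden riser block, loose, lying flat, 60 (x) x 80 (y) x 30 (z) mm, 70 to 140 g. Origin: centre of its underside. Grasp it from above across the 60 mm.
- timer: wind-up kitchen timer, loose, orange lower half and white top, round, 68 mm across, 54 mm high over all, 0.12 kg. Origin: centre of its underside. On its top is an upright grip bar 8 mm thick (x), 46 mm long (y), from z = 42 to 54 mm: grasp this bar from above across the 8 mm. The dial does not turn.
- spice_jar: round spice jar with a black cap, loose, standing, 41 mm diameter, 105 mm high, 75 to 155 g. Origin: centre of its underside.
- rack: small grey storage rack, fixed to the table, 56 (x) x 88 (y) x 48 (z) mm, with one narrow vertical slot, 24 mm wide (x) and 64 mm long (y), floor at z = 8 mm; long walls 10 mm thick and 48 mm high, low end walls. The label block stands in it. Origin: centre of its underside.
- label_block: light wooden label block, a loose upright slab 20 mm thick (x), 60 mm wide (y), 80 mm high (z), 60 g, with a blank paper patch on both broad faces. Origin: centre of its underside; it is the same either way round. At the start it stands in the rack's slot with 2 mm of play each side, its axes as the rack's, and only its top 40 mm stand out: grasp these across the 20 mm and lift straight up.
- ring_cutter: round steel pastry cutter, an open ring 74 mm across, 30 mm high, loose on the board, in front of the gap between the cakes. Must stay where it is. Origin: centre of its underside.
- nozzle: steel piping nozzle, a cone 27 mm across at the foot, 50 mm high, loose on the board, behind the gap between the cakes. Must stay where it is. Origin: centre of its underside.
There are look-alikes about, which are no part of the job. What is shaped like the spice_jar but orange or yellow is not meant.

How it is judged (in metres and radians):
At the end, for the whole second after the job is handed in: At rest, upright (0.1 rad): riser on the board midway between the cakes (15 mm), timer on it (12 mm), jar on the board 100 mm behind the glazed cake (15 mm each way), label block on the board 100 mm in front of the cream cake (15 mm each way), its x axis within 0.2 rad of the board's (x of riser in the frame of glazed_cake between -0.015 and 0.015 m and horizontal distance between riser and glazed_cake below 0.15 m and horizontal distance between riser and cream_cake below 0.15 m and z of riser in the frame of board between 0.006 and 0.014 m and horizontal distance between timer and riser below 0.012 m and z of timer in the frame of riser between 0.026 and 0.034 m and x of spice_jar in the frame of glazed_cake between 0.085 and 0.115 m and y of spice_jar in the frame of glazed_cake between -0.015 and 0.015 m and z of spice_jar in the frame of board between 0.006 and 0.014 m and x of label_block in the frame of cream_cake between -0.115 and -0.085 m and y of label_block in the frame of cream_cake between -0.015 and 0.015 m and z of label_block in the frame of board between 0.006 and 0.014 m and angle between the x axis of label_block and the x axis of board, either way round below 0.2 rad and angle between each of label_block, spice_jar, riser, timer's own z axis and vertical below 0.1 rad and linear speed of each of label_block, spice_jar, riser, timer below 0.01 m/s); the robot touches nothing.
It fails at once if the cutter or the nozzle is moved more than 15 mm (distance of any of ring_cutter, nozzle from where it was at the start of the episode above 0.015 m).
It fails at once if a cake is touched (more than 2 N) (contact force between anything else and glazed_cake above 2 N or contact force between anything else and cream_cake above 2 N).
It also fails if it takes over 109 s, if anything falls off the work surface, if the arm or the gripper's body presses on something with over 40 N, if the wrist force passes 120 N, or if a joint passes its speed limit or range.

## Working session

There is one attempt and no reset: what is moved stays moved. The work goes in short steps, Python scripts to look and compute and a shell command to move; the robot and the scene stay as the last step left them, time stands still between calls to the robot, and variables do not carry over. Pictures are saved under pics/ and viewed, at most 14 in all, crops included, and the job is handed in when it is done.

```bash
mkdir -p pics; cat > h.py <<'E'
import numpy as np, cv2
from plant import robot
def cam(n):
    c=robot.camera(n); c['K']=np.array([[c['fx'],0,c['cx']],[0,c['fy'],c['cy']],[0,0,1.]]); c['R']=np.array(c['R']);c['t']=np.array(c['t']);c['D']=np.array(c['D'],float); return c
def save(c,f): cv2.imwrite('pics/'+f,c['color'][:,:,::-1])
def ray(c,uv):
    p=cv2.undistortPoints(np.array(uv,float).reshape(-1,1,2),c['K'],c['D']).reshape(-1,2)
    d=np.c_[p,np.ones(len(p))]@c['R']; return -c['R'].T@c['t'],d
def plane(c,uv,z):
    o,d=ray(c,uv); return o+d*((z-o[2])/d[:,2])[:,None]
def proj(c,X):
    return cv2.projectPoints(np.array(X,float).reshape(-1,3),cv2.Rodrigues(c['R'])[0],c['t'],c['K'],c['D'])[0].reshape(-1,2)
E
python3 - <<'E'
from h import *
import pickle
for n in ['scene','side','wrist']:
    c=cam(n); save(c,n+'0.png'); pickle.dump(c,open(n+'0.pkl','wb')); print(n,(-c['R'].T@c['t']).round(),c['R'][2].round(2),c['fx'])
s=robot.sense(); print(s)
E
```

```text
scene [ -42. -711. 1079.] [ 0.41  0.51 -0.75] 471.60930501975554
side [533. 995. 630.] [-0.03 -0.86 -0.51] 472.7771169707454
wrist [674.  83. 373.] [-0.   -0.33 -0.95] 431.70141284793925
{'clock': 0.15, 'joint_pos': array([-1.65781879, 26.88822454, -2.78164845, 87.8566477 ,  1.38052555,
       65.37303074, -4.71461461]), 'joint_velocities': array([-0.08711024, -0.13562075, -0.00748095, -0.17659125, -0.01377261,
        0.00816606, -0.05957277]), 'effort': array([ 3.33697863e-04, -5.10767841e+01, -4.67274967e-02, -2.37979531e+01,
        1.07760131e-02,  5.44104041e-03, -2.80327527e-05]), 'ee_pos': array([6.74533037e+02, 1.45268085e-02, 2.00294326e+02]), 'orientation': array([[-3.05394979e-05,  9.99998917e-01, -1.47161671e-03],
       [ 9.99999998e-01,  3.04517705e-05, -5.96352686e-05],
       [-5.95903907e-05, -1.47161853e-03, -9.99998915e-01]]), 'contact_force': array([-0.24141076,  0.86956982, -0.41962701]), 'torque': array([-0.05706327, -0.02381036,  0.02522657]), 'grip_force': 0.0, 'opening': 85.35779524447982}
```

View pics/scene0.png

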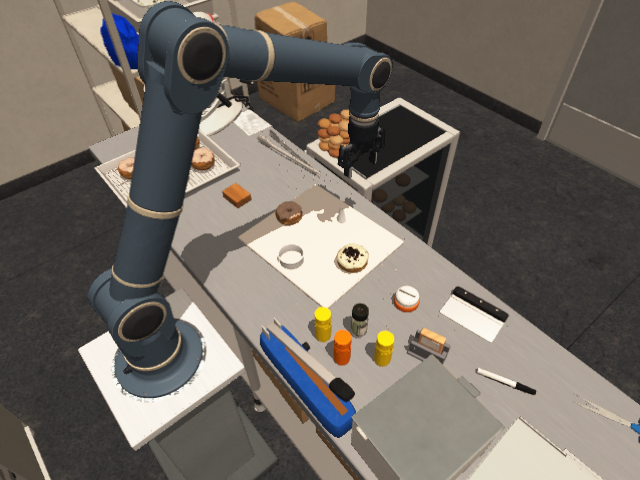

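View pics/side0.png

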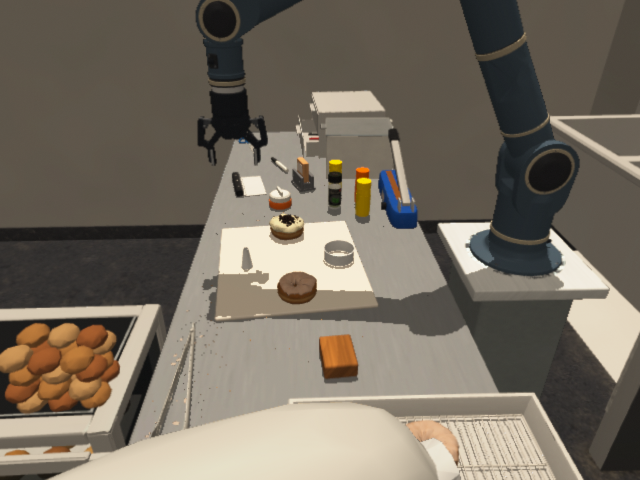

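View pics/wrist0.png

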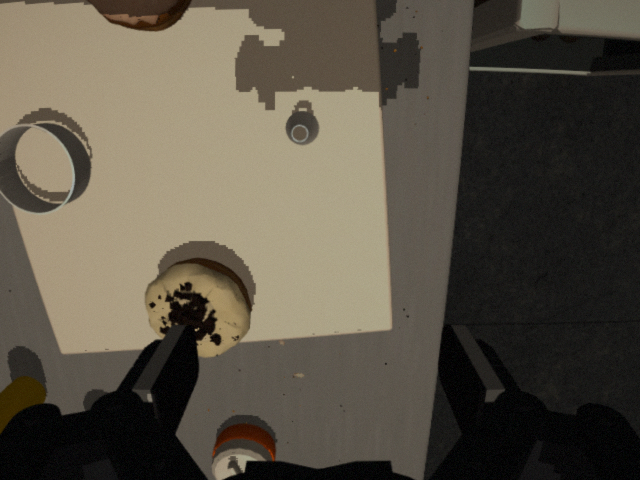

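Scene view: riser (237,195), glazed cake (289,212), cream cake (352,257), timer (406,298), black-capped jar (360,320), rack with label (430,343), cutter (290,256) and nozzle (342,214). There are four jar shapes: yellow (322,323), orange (342,347), yellow (384,348) and black-capped (360,320). Only the black-capped one fits. I'll confirm that in enlarged crops.

```bash
python3 - <<'E'
import pickle,cv2
c=pickle.load(open('scene0.pkl','rb'));i=c['color'][170:370,215:465,::-1]
cv2.imwrite('pics/sc.png',cv2.resize(i,None,fx=3,fy=3,interpolation=cv2.INTER_CUBIC))
c=pickle.load(open('side0.pkl','rb'));i=c['color'][150:390,205:405,::-1]
cv2.imwrite('pics/sd.png',cv2.resize(i,None,fx=2.5,fy=2.5,interpolation=cv2.INTER_CUBIC))
E
```

```text
(no output)
```

View pics/sc.png

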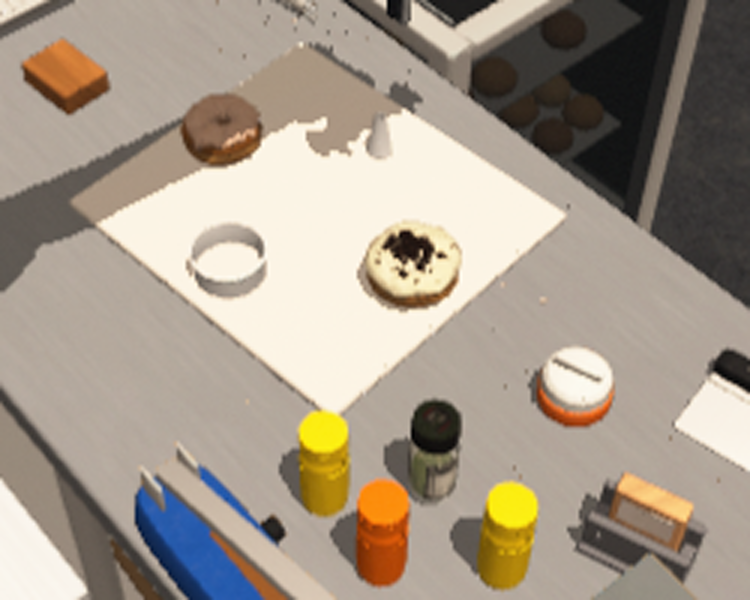

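View pics/sd.png

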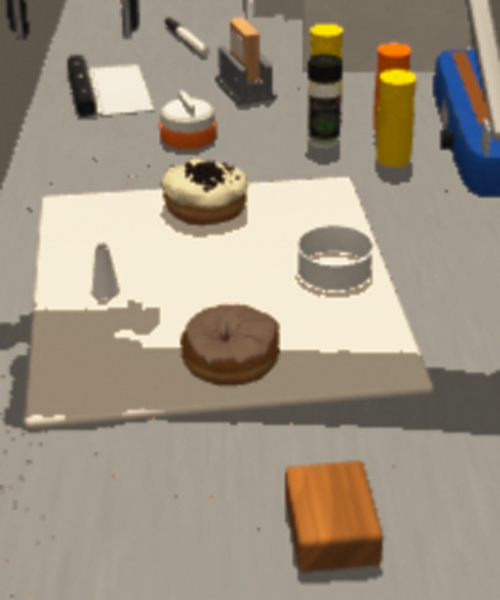

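The crop confirms the jar with the black cap and patterned label, at crop (436,450). The others are plainly yellow or orange.

```bash
cat > m.py <<'E'
from h import *
import pickle
A,B=[pickle.load(open(n+'0.pkl','rb')) for n in('scene','side')]
sc=lambda p:np.array(p)/3+[215,170]-1/3
sd=lambda p:np.array(p)/2.5+[205,150]-.3
a=plane(A,sc([(72,203),(305,42),(565,215),(335,412)]),10)   # LF, LB, RB, RF
b=plane(B,sd([(430,388),(28,422),(43,197),(352,180)]),10)
for q in (a,b):
    print(q[:,:2].round(), 'c',q.mean(0).round(1),'sides',[np.linalg.norm(q[i]-q[i-1]).round() for i in range(4)], 'yaw', np.degrees([np.arctan2(*(q[1]-q[0])[1::-1]),np.arctan2(*(q[2]-q[3])[1::-1]),-np.arctan2(*(q[0]-q[3])[:2]),-np.arctan2(*(q[1]-q[2])[:2])]).round(1))
def tri(pa,pb):
    oa,da=ray(A,sc([pa]));ob,db=ray(B,sd([pb]));da,db=da[0],db[0]
    s=np.linalg.lstsq(np.c_[da,-db],ob-oa,rcond=None)[0]
    p,q=oa+s[0]*da,ob+s[1]*db; return (p+q)/2,np.linalg.norm(p-q)
E
cat > m2.py <<'E'
from m import *
H=lambda c:cv2.cvtColor(c['color'],cv2.COLOR_RGB2HSV)
def blob(c,lo,hi,box):
    m=cv2.inRange(H(c),lo,hi);z=np.zeros_like(m);x0,y0,x1,y1=box;z[y0:y1,x0:x1]=m[y0:y1,x0:x1]
    n,_,st,ce=cv2.connectedComponentsWithStats(z);k=1+np.argmax(st[1:,4]);return ce[k],st[k]
tests={'glazed mid':((222,129),(231,344)),'cream mid':((413,264),(205,191)),'timer white top ctr':((577,378),(188,113)),'bar ctr':((577,370),(188,100)),'jar cap top':((437,412),(324,63)),'jar foot':((433,490),(323,145)),'cutter':((229,260),(335,260)),'nozzle tip':((379,118),(101,247)),'riser top ctr':((66,71),(332,499)),
'riser1':((62,41),(286,472)),'riser2':((24,68),(362,462)),'riser3':((70,99),(380,541)),'riser4':((108,78),(302,557)),
'lab near':((654,499),(245,32)),'labtop1':((625,473),(245,18)),'labtop2':((692,497),(256,46))}
for k,(p,q) in tests.items():
    X,g=tri(p,q); print(k,X.round(1),g.round(1))
E
python3 m2.py
```

```text
[[ 371.  202.]
 [ 707.  237.]
 [ 740. -135.]
 [ 411. -165.]] c [557.3  34.8  10. ] sides [np.float64(370.0), np.float64(338.0), np.float64(373.0), np.float64(330.0)] yaw [5.9 5.3 6.3 5. ]
[[ 376.  215.]
 [ 706.  246.]
 [ 744. -128.]
 [ 408. -154.]] c [558.5  44.6  10. ] sides [np.float64(371.0), np.float64(331.0), np.float64(376.0), np.float64(337.0)] yaw [5.3 4.4 4.9 5.8]
glazed mid [541.9 172.1  28.3] 0.9
cream mid [568.4 -95.6  31.5] 0.5
timer white top ctr [ 591.2 -288.7   31.7] 1.2
bar ctr [ 589.4 -289.1   47.6] 3.9
jar cap top [ 433.9 -266.7  103. ] 3.0
jar foot [ 431.1 -274.1   -6.3] 0.0
cutter [441.4  29.9  21.7] 0.1
nozzle tip [659.9  56.1  56.8] 3.8
riser top ctr [469.  358.5  24.2] 1.9
riser1 [490.6 369.7  55.6] 27.9
riser2 [435.9 359.6  54.6] 27.6
riser3 [448.5 357.  -12.9] 31.0
riser4 [504.9 363.6 -20.2] 27.9
lab near [ 522.  -428.3   79.2] 1.5
labtop1 [ 516.1 -405.   103.2] 11.6
labtop2 [ 527.7 -441.5   67. ] 47.0
```

```bash
cat > m3.py <<'E'
from m import *
pr=lambda k,v:print(k,v[:,:2].round(0).tolist())
pr('riser sc',plane(A,sc([(62,41),(24,68),(70,99),(108,73)]),30))
pr('riser sd',plane(B,sd([(286,472),(362,462),(380,541),(302,557)]),30))
pr('label top sc (near edge L,R; far edge L,R)',plane(A,sc([(612,490),(683,522),(623,473),(692,495)]),88))
pr('rack near wall top sc',plane(A,sc([(586,515),(693,557)]),48))
pr('label top sd',plane(B,sd([(231,21),(244,18),(258,50),(246,55)]),88))
pr('bar sc',plane(A,sc([(554,359),(602,380)]),54))
pr('bar sd',plane(B,sd([(180,93),(197,110)]),54))
pr('jars cap top sc Y,O,Y,black',plane(A,sc([(323,428),(384,497),(512,500),(437,417)]),105))
for z in (100,150): pr('box corner',plane(A,[(418,358),(353,410),(502,424)],z))
for p,q in [((418,358),(327,120)),((418,358),(390,120))]:
    oa,da=ray(A,[p]);ob,db=ray(B,[q]);s=np.linalg.lstsq(np.c_[da[0],-db[0]],ob-oa,rcond=None)[0];print('box',(oa+s[0]*da[0]).round(),(ob+s[1]*db[0]).round())
E
python3 m3.py|tail -n +9
```

```text
riser sc [[489.0, 397.0], [433.0, 387.0], [444.0, 313.0], [498.0, 320.0]]
riser sd [[502.0, 335.0], [445.0, 326.0], [441.0, 406.0], [495.0, 419.0]]
label top sc (near edge L,R; far edge L,R) [[499.0, -404.0], [520.0, -459.0], [517.0, -399.0], [543.0, -448.0]]
rack near wall top sc [[487.0, -394.0], [524.0, -475.0]]
label top sd [[539.0, -443.0], [522.0, -454.0], [507.0, -345.0], [521.0, -329.0]]
bar sc [[577.0, -270.0], [592.0, -313.0]]
bar sd [[601.0, -298.0], [579.0, -249.0]]
jars cap top sc Y,O,Y,black [[354.0, -219.0], [349.0, -299.0], [423.0, -365.0], [431.0, -271.0]]
box corner [[443.0, -451.0], [249.0, -444.0], [464.0, -662.0]]
box corner [[418.0, -464.0], [235.0, -458.0], [438.0, -664.0]]
box [ 403. -472.  181.] [ 442. -480.  199.]
box [ 367. -491.  253.] [ 248. -453.  204.]
```

```bash
python3 -m creep '{"rows":[{"dp":[330,-205,0],"twist":0},{"dp":[330,-205,0],"twist":0},{"dp":[330,-205,0],"twist":0},{"dp":[330,-205,0],"twist":0},{"dp":[330,-205,0],"twist":0},{"dp":[330,-205,0],"twist":0},{"dp":[330,-205,0],"twist":0},{"dp":[330,-205,0],"twist":0},{"dp":[330,-205,0],"twist":0},{"dp":[330,-205,0],"twist":0}]}' 1 40
cat > wr.py <<'E'
from h import *
import sys
# usage: wr.py hlo slo vlo hhi shi vhi z : largest blob, min-area rect of hull on plane z
v=list(map(int,sys.argv[1:8])); c=cam('wrist'); 
if len(sys.argv)>8: save(c,sys.argv[8])
m=cv2.inRange(cv2.cvtColor(c['color'],cv2.COLOR_RGB2HSV),tuple(v[:3]),tuple(v[3:6]))
m=cv2.morphologyEx(m,cv2.MORPH_OPEN,np.ones((3,3)))
C,_=cv2.findContours(m,0,2)
for k in sorted(C,key=cv2.contourArea)[::-1][:2]:
    X=plane(c,k,v[6]); r=cv2.minAreaRect(X[:,:2].astype(np.float32)); M=cv2.moments(k)
    print('area',cv2.contourArea(k),'bbox',cv2.boundingRect(k),'rect c',np.round(r[0],1),'size',np.round(r[1],1),'ang',round(r[2],1),'centroid',plane(c,[M['m10']/M['m00'],M['m01']/M['m00']],v[6]).round(1))
s=robot.sense();print('tcp',s['ee_pos'].round(1),s['clock'])
E
python3 wr.py 5 120 60 20 255 255 30 w1.png
```

```text
clock: 1.4
ee_pos: [471.3, 328.1, 201.0]
orientation: [[0.004, 1.0, 0.0], [1.0, -0.004, -0.001], [-0.001, 0.0, -1.0]]
contact_force: [0.3, 0.3, -0.3]
opening: 85.9
grip_force: 0.0
area 7173.0 bbox (274, 103, 82, 104) rect c [469.4 362.8] size [59.  78.7] ang 4.8 centroid [[469.4 364.3  30. ]]
area 222.0 bbox (353, 341, 19, 34) rect c [508.2 177. ] size [39.6 11.9] ang 70.9 centroid [[508.9 178.6  30. ]]
tcp [471.1 328.4 201. ] 1.45
```

View pics/w1.png

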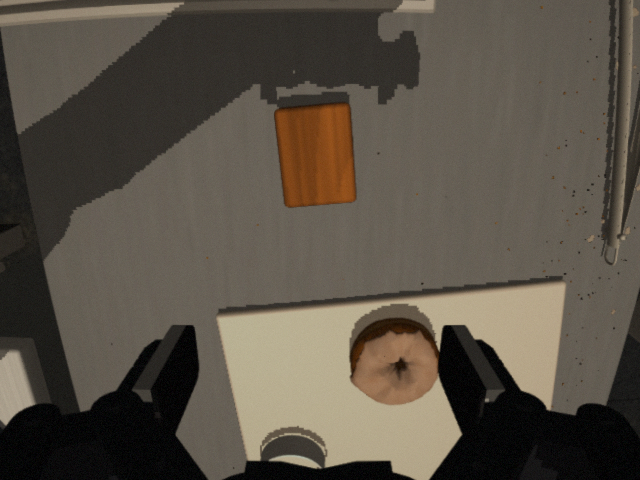

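Wrist view: riser at (315,155), upright rectangle 59x79 mm at 4.8° yaw. Glazed cake at (396,362), board left-edge corners at (219,311) and (564,281).

```bash
python3 - <<'E'
from h import *
c=cam('wrist'); e=plane(c,[(219,312),(565,282)],10); print(e.round(1),np.degrees(np.arctan2(*(e[1]-e[0])[1::-1])))
h=cv2.cvtColor(c['color'],cv2.COLOR_RGB2HSV); 
m=((h[...,1]>50)&(h[...,0]<25)).astype(np.uint8)*255; m[:300]=0;m[:,:340]=0;m[:,450:]=0;m[420:]=0
m=cv2.morphologyEx(m,cv2.MORPH_OPEN,np.ones((5,5)))
k=max(cv2.findContours(m,0,2)[0],key=cv2.contourArea);print(cv2.boundingRect(k),cv2.contourArea(k))
for z in(15,20,25): (x,y),r=cv2.minEnclosingCircle(plane(c,k,z)[:,:2].astype(np.float32)); print(z,x,y,2*r)
E
python3 -m creep '{"rows":[{"dp":[36,-2,0],"twist":-0.084},{"dp":[36,-2,60],"twist":-0.084},{"dp":[36,-2,120],"twist":-0.084},{"dp":[36,-2,160],"twist":-0.084},{"dp":[36,-2,187],"twist":-0.084},{"dp":[36,-2,187],"twist":-0.084},{"dp":[36,-2,187],"twist":-0.084}]}' 1 40
```

```text
[[376.1 213.9  10. ]
 [706.3 243.3  10. ]] 5.092727418991378
(340, 300, 110, 120) 12364.0
15 549.73974609375 157.360595703125 182.47720336914062
20 548.6442260742188 160.89625549316406 179.93670654296875
25 547.5487060546875 164.4319305419922 177.396240234375
clock: 2.38
ee_pos: [469.0, 366.5, 15.3]
orientation: [[-0.083, 0.997, 0.002], [0.997, 0.083, 0.001], [0.001, 0.002, -1.0]]
contact_force: [0.5, 0.6, 1.1]
opening: 85.1
grip_force: 0.0
```

```bash
python3 -m creep '{"rows":[{"dp":[-2.5,0,16],"twist":0},{"dp":[-2.5,0,16],"twist":0}]}' 1 40; python3 -m creep '{"rows":[{"dp":[0,0,0],"twist":0},{"dp":[0,0,0],"twist":0},{"dp":[0,0,0],"twist":0},{"dp":[0,0,0],"twist":0},{"dp":[0,0,0],"twist":0},{"dp":[0,0,0],"twist":0}]}' 0.5 50
```

```text
clock: 2.62
ee_pos: [467.8, 362.6, -2.5]
orientation: [[-0.083, 0.997, -0.001], [0.997, 0.083, -0.001], [-0.001, -0.001, -1.0]]
contact_force: [-0.2, -1.0, -0.5]
opening: 85.6
grip_force: 0.0
clock: 3.38
ee_pos: [468.2, 363.6, -1.9]
orientation: [[-0.084, 0.996, 0.0], [0.996, 0.084, 0.0], [0.0, 0.0, -1.0]]
contact_force: [-0.6, -0.2, -0.2]
opening: 42.4
grip_force: 0.0
```

```bash
python3 wr.py 5 120 60 20 255 255 30 w2.png; python3 - <<'E'
from h import *
c=cam('side');cv2.imwrite('pics/s2.png',cv2.resize(c['color'][230:400,200:440,::-1],None,fx=3,fy=3))
E
```

```text
area 26048.5 bbox (239, 210, 168, 202) rect c [469.3 366.5] size [58.3 84.4] ang 5.3 centroid [[468.5 370.9  30. ]]
area 13.0 bbox (281, 213, 6, 4) rect c [452.5 405.9] size [1.7 1.1] ang 4.8 centroid [[452.5 406.   30. ]]
tcp [468.2 363.6  -1.9] 3.425
```

View pics/s2.png

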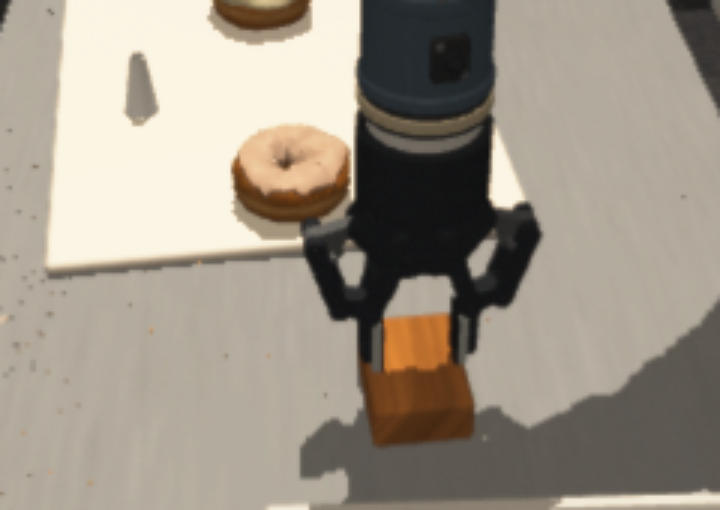

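```bash
python3 - <<'E'
from h import *
c=cam('side')
f=lambda X:((proj(c,X)-[200,230])*3).round()
for z in (0,15,30,45): print(z,f([[443,361.5,z],[493,365.5,z]]).tolist())
print(f([[495,400,30],[436,393,30],[443,323,30],[502,328,30]]).tolist(), f([[495,400,0],[443,323,0]]).tolist())
E
```

```text
0 [[456.0, 390.0], [375.0, 398.0]]
15 [[457.0, 372.0], [375.0, 379.0]]
30 [[458.0, 354.0], [375.0, 361.0]]
45 [[459.0, 335.0], [375.0, 342.0]]
[[375.0, 403.0], [476.0, 392.0], [451.0, 310.0], [357.0, 318.0]] [[374.0, 441.0], [450.0, 346.0]]
```

View pics/w2.png

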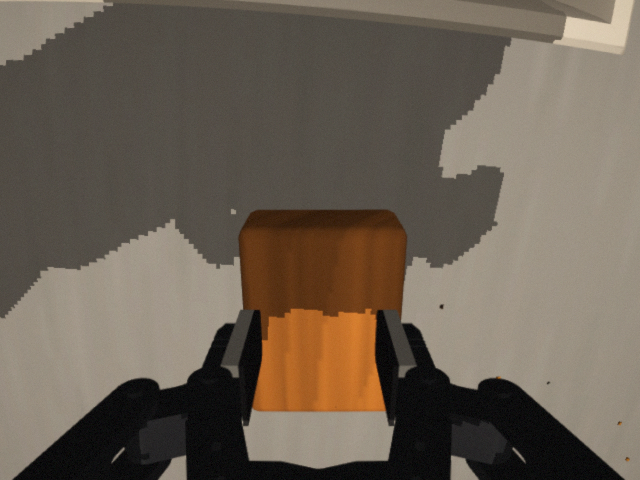

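The tips sit over the riser: the pads occlude its edges in the wrist view at columns 255/378, where the riser edges are at 243/403. So the real tips are about 30 mm above the reported TCP. I'll open and descend gradually, watching the force.

```bash
python3 -m creep '{"rows":[{"dp":[0,0,-8],"twist":0},{"dp":[0,0,-8],"twist":0},{"dp":[0,0,-8],"twist":0},{"dp":[0,0,-8],"twist":0},{"dp":[0,1,5],"twist":0},{"dp":[0,1,10],"twist":0},{"dp":[0,1,15],"twist":0},{"dp":[0,1,15],"twist":0}]}' 1 40;python3 - <<'E'
from h import *
c=cam('side');cv2.imwrite('pics/s3.png',cv2.resize(c['color'][280:400,270:420,::-1],None,fx=5,fy=5))
E
```

```text
clock: 4.53
ee_pos: [468.9, 363.4, -17.5]
orientation: [[-0.084, 0.996, -0.001], [0.996, 0.084, -0.001], [-0.001, -0.001, -1.0]]
contact_force: [-0.7, 0.4, -0.3]
opening: 85.6
grip_force: 0.0
```

View pics/s3.png

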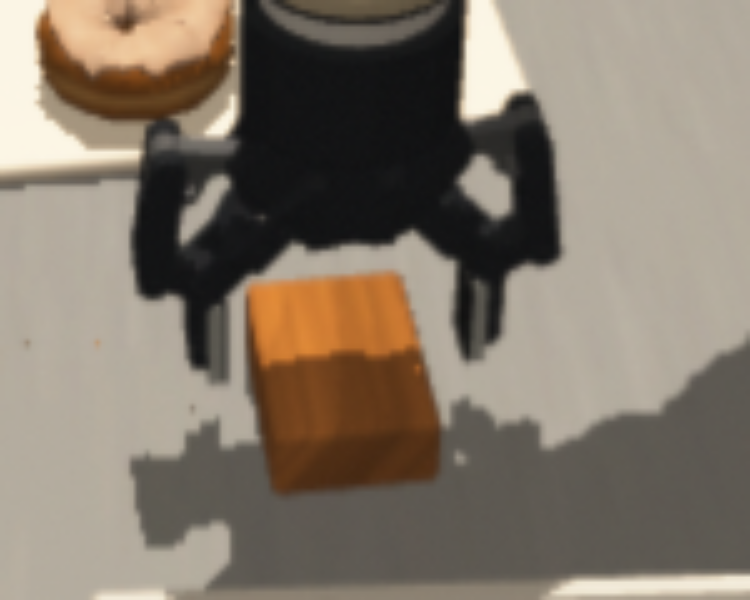

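```bash
python3 - <<'E'
from h import *
c=cam('side')
f=lambda X:((proj(c,X)-[270,280])*5).round()
for z in (0,10,20,30,40): print(z,f([[426,371,z],[512,378,z]]).tolist())
E
```

```text
0 [[460.0, 419.0], [224.0, 440.0]]
10 [[461.0, 398.0], [223.0, 419.0]]
20 [[462.0, 378.0], [223.0, 398.0]]
30 [[464.0, 357.0], [223.0, 378.0]]
40 [[465.0, 336.0], [223.0, 356.0]]
```

The open tips are at z≈30 with reported TCP z = -17, so true tips are TCP+34 (shut) to TCP+47 (open). I'll apply that from now on.

```bash
python3 -m creep '{"rows":[{"dp":[0,0,8],"twist":0},{"dp":[0,0,16],"twist":0},{"dp":[0,0,16],"twist":0}]}' 1 40; python3 -m creep '{"rows":[{"dp":[0,0,0],"twist":0},{"dp":[0,0,0],"twist":0},{"dp":[0,0,0],"twist":0},{"dp":[0,0,0],"twist":0},{"dp":[0,0,0],"twist":0},{"dp":[0,0,0],"twist":0}]}' 0.4 50
```

```text
clock: 5.0
ee_pos: [468.6, 363.1, -33.8]
orientation: [[-0.084, 0.996, -0.001], [0.996, 0.084, -0.001], [-0.001, -0.001, -1.0]]
contact_force: [0.3, 0.0, -0.3]
opening: 85.3
grip_force: 0.0
clock: 5.75
ee_pos: [469.6, 364.0, -32.5]
orientation: [[-0.084, 0.996, 0.001], [0.996, 0.084, 0.001], [0.001, 0.001, -1.0]]
contact_force: [0.9, 0.2, 6.2]
opening: 59.4
grip_force: 55.5
```

```bash
python3 -m creep '{"rows":[{"dp":[0,0,-50],"twist":0},{"dp":[0,0,-110],"twist":0},{"dp":[-20,4,-160],"twist":0},{"dp":[-60,20,-180],"twist":0},{"dp":[-100,35,-180],"twist":0},{"dp":[-100,35,-180],"twist":0},{"dp":[-100,35,-180],"twist":0}]}';python3 - <<'E'
from h import *
import pickle
c=pickle.load(open('wrist0.pkl','rb'))
for z in(30,38): print('cream',plane(c,[(199,307)],z).round(1), plane(c,[(302,129)],30).round(1),'cutter',plane(c,[(44,168)],25).round(1))
e=plane(c,[(62,354),(392,329),(379,0)],10);print(e.round(1),np.degrees(np.arctan2(*(e[1]-e[0])[1::-1])))
c=cam('wrist'); save(c,'w4.png')
E
```

```text
clock: 6.62
ee_pos: [511.7, 267.0, 146.4]
orientation: [[-0.084, 0.996, -0.002], [0.996, 0.084, -0.0], [-0.0, -0.002, -1.0]]
contact_force: [-0.3, 0.6, -0.9]
opening: 59.2
grip_force: 55.1
cream [[567.  -98.6  30. ]] [[661.2  56.2  30. ]] cutter [[443.2  27.1  25. ]]
cream [[569.5 -94.4  38. ]] [[661.2  56.2  30. ]] cutter [[443.2  27.1  25. ]]
[[ 411.1 -165.8   10. ]
 [ 745.1 -132.4   10. ]
 [ 720.3  152.8   10. ]] 5.713268042272814
```

View pics/w4.png

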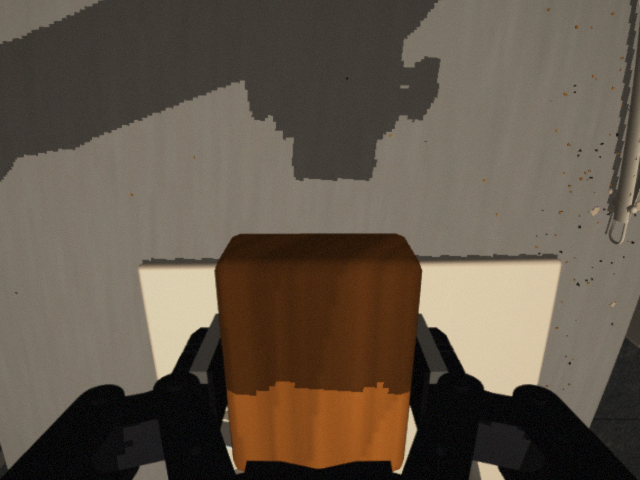

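Riser is held squarely and lined up at (318,330).

```bash
python3 -m creep '{"rows":[{"dp":[-60,7,0],"twist":0},{"dp":[-120,14,0],"twist":0},{"dp":[-180,20,0],"twist":0},{"dp":[-231.5,24.4,0],"twist":-0.01},{"dp":[-231.5,24.4,0],"twist":-0.01},{"dp":[-231.5,24.4,50],"twist":-0.01},{"dp":[-231.5,24.4,100],"twist":-0.01},{"dp":[-231.5,24.4,140],"twist":-0.01},{"dp":[-231.5,24.4,158],"twist":-0.01},{"dp":[-231.5,24.4,158],"twist":-0.01}]}'; python3 -c "from h import *;print(robot.sense()['ee_pos'])"
```

```text
clock: 7.92
ee_pos: [555.6, 39.7, -11.7]
orientation: [[-0.096, 0.995, -0.002], [0.995, 0.096, 0.0], [0.001, -0.002, -1.0]]
contact_force: [-0.1, -0.2, -0.9]
opening: 59.0
grip_force: 55.0
[555.5670086   39.72570088 -11.69674773]
```

```bash
python3 -m creep '{"rows":[{"dp":[-1.5,0,5],"twist":0},{"dp":[-1.5,0,9],"twist":0},{"dp":[-1.5,0,10.5],"twist":0},{"dp":[-1.5,0,10.5],"twist":0}]}'; python3 -m creep '{"rows":[{"dp":[0,0,0],"twist":0},{"dp":[0,0,0],"twist":0},{"dp":[0,0,0],"twist":0},{"dp":[0,0,-20],"twist":0},{"dp":[0,0,-70],"twist":0},{"dp":[0,0,-130],"twist":0},{"dp":[0,0,-170],"twist":0},{"dp":[0,0,-170],"twist":0}]}' 0.9; python3 wr.py 5 120 60 20 255 255 40
```

```text
clock: 8.43
ee_pos: [556.6, 36.8, -21.1]
orientation: [[-0.094, 0.996, 0.001], [0.996, 0.094, 0.0], [0.0, 0.001, -1.0]]
contact_force: [-0.0, -1.1, -0.8]
opening: 59.3
grip_force: 55.0
clock: 9.43
ee_pos: [558.9, 37.1, 152.4]
orientation: [[-0.094, 0.996, 0.008], [0.996, 0.094, 0.001], [0.0, 0.008, -1.0]]
contact_force: [-0.2, -0.0, -0.4]
opening: 76.8
grip_force: 0.0
area 8850.0 bbox (269, 165, 88, 108) rect c [556.   35.8] size [58.5 76.8] ang 5.4 centroid [[556.   37.6  40. ]]
tcp [557.2  36.9 150.1] 9.475
```

```bash
python3 -m creep '{"rows":[{"dp":[-60,0,0],"twist":0},{"dp":[-120,0,0],"twist":0},{"dp":[-180,-1,0],"twist":-0.05},{"dp":[-240,-1,0],"twist":-0.1},{"dp":[-300,-1,0],"twist":-0.15},{"dp":[-355,-1,0],"twist":-0.2},{"dp":[-365,-1,0],"twist":-0.25},{"dp":[-365,-1,0],"twist":-0.25},{"dp":[-365,-1,0],"twist":-0.25},{"dp":[-365,-1,0],"twist":-0.25}]}' 0.5; python3 wr.py 0 0 150 179 60 255 42 w5.png
```

```text
clock: 10.72
ee_pos: [589.9, -324.9, 148.3]
orientation: [[-0.339, 0.941, -0.0], [0.941, 0.339, 0.001], [0.001, -0.0, -1.0]]
contact_force: [-0.2, -0.3, 0.1]
opening: 42.9
grip_force: 0.0
area 7406.5 bbox (330, 276, 113, 152) rect c [ 672.4 -410.3] size [ 63.4 131.4] ang 11.5 centroid [[ 662.4 -400.7   42. ]]
area 4280.5 bbox (296, 146, 92, 71) rect c [ 595.5 -294.4] size [57.2 45.9] ang 33.8 centroid [[ 596.  -293.8   42. ]]
tcp [ 589.9 -325.2  148.5] 10.775
```

View pics/w5.png

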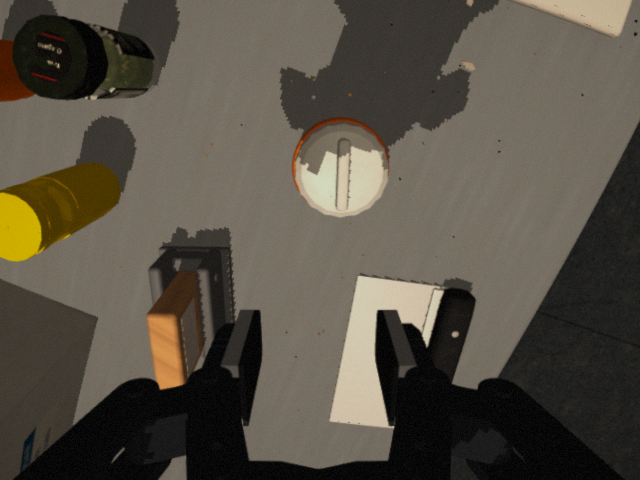

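Timer at (341,168), with its bar running (344,141)-(342,209). Label top face corners are around (175,275), (198,270), (182,313), (148,316). Jar cap at (48,57).

```bash
python3 - <<'E'
from h import *
c=cam('wrist');s=robot.sense();R=np.array(s['orientation'])
b=plane(c,[(344.5,141),(342,209)],54);d=b[0]-b[1];print('bar',b.round(1),b.mean(0).round(1),np.linalg.norm(d),'yaw',np.degrees(np.arctan2(-d[0],d[1])))
print('timer disc',plane(c,[(341,168)],30).round(1),plane(c,[(341,171)],42).round(1))
l=plane(c,[(175,276),(198,271),(182,313),(148,316)],88);print('label',l.round(1));
r=plane(c,[(152,265),(160,250),(228,247)],48);print('rack',r.round(1))
print('jar',plane(c,[(48,57)],105).round(1))
D=R.T@(b.mean(0)-s['ee_pos']);print('tool delta',D.round(1),s['ee_pos'])
E
```

```text
bar [[ 585.7 -268.1   54. ]
 [ 599.5 -308.7   54. ]] [ 592.6 -288.4   54. ] 42.91813183409219 yaw 18.757909200828802
timer disc [[ 592.1 -287.6   30. ]] [[ 591.5 -287.8   42. ]]
label [[ 515.8 -372.9   88. ]
 [ 528.1 -365.    88. ]
 [ 525.7 -395.7   88. ]
 [ 505.9 -405.4   88. ]]
rack [[ 490.8 -391.9   48. ]
 [ 493.7 -379.1   48. ]
 [ 537.3 -361.    48. ]]
jar [[ 430.4 -273.2  105. ]]
tool delta [33.9 15.  94.7] [ 589.94331391 -325.43306686  148.68471325]
```

```bash
python3 -m creep '{"rows":[{"dp":[34,15,0],"twist":0.018},{"dp":[34,15,30],"twist":0.018},{"dp":[34,15,70],"twist":0.018},{"dp":[34,15,110],"twist":0.018},{"dp":[34,15,129],"twist":0.018},{"dp":[34,15,132],"twist":0.018},{"dp":[34,15,132],"twist":0.018}]}' 0.3;python3 - <<'E'
from h import *
c=cam('side');cv2.imwrite('pics/s6.png',cv2.resize(c['color'][130:230,230:350,::-1],None,fx=6,fy=6,interpolation=cv2.INTER_CUBIC))
f=lambda X:((proj(c,X)-[230,130])*6).round()
p=robot.sense()['ee_pos'];print(p)
for z in (42,48,54,60): print(z,f([[p[0]+13,p[1]+15,z],[p[0]-13,p[1]+5,z],[592.5,-288,z]]).tolist())
E
```

```text
clock: 11.7
ee_pos: [593.4, -290.0, 17.9]
orientation: [[-0.32, 0.947, 0.002], [0.947, 0.32, -0.001], [-0.002, 0.002, -1.0]]
contact_force: [0.3, -0.1, -0.2]
opening: 25.8
grip_force: 0.0
[ 593.55432179 -290.1175823    18.25964846]
42 [[268.0, 383.0], [321.0, 374.0], [297.0, 372.0]]
48 [[267.0, 372.0], [321.0, 362.0], [297.0, 360.0]]
54 [[266.0, 361.0], [320.0, 351.0], [296.0, 349.0]]
60 [[266.0, 349.0], [320.0, 340.0], [296.0, 338.0]]
```

View pics/s6.png

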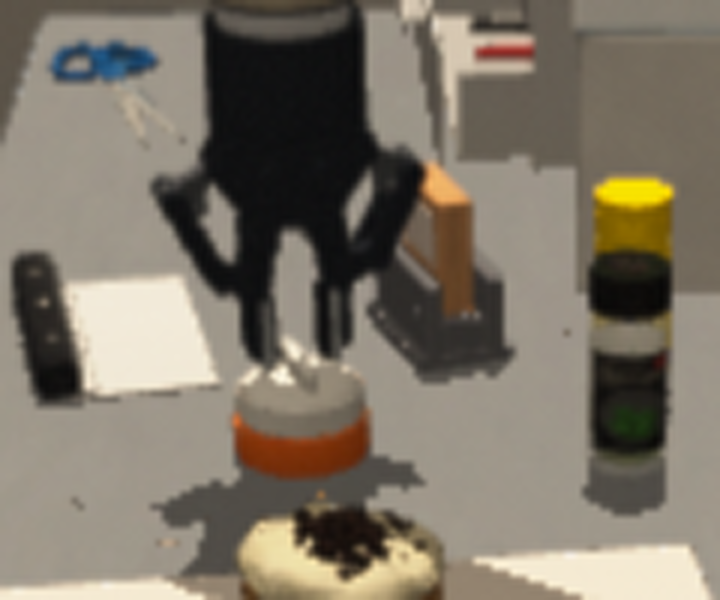

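The tips are at rows 355-360, z≈52 with TCP 18 (offset 34). I'll lower 6 mm and close on the bar.

```bash
python3 -m creep '{"rows":[{"dp":[1,-1,4],"twist":0},{"dp":[1,-1,7],"twist":0},{"dp":[1,-1,7],"twist":0}]}' 0.3; python3 -m creep '{"rows":[{"dp":[0,0,0],"twist":0},{"dp":[0,0,0],"twist":0},{"dp":[0,0,0],"twist":0},{"dp":[0,0,0],"twist":0},{"dp":[0,0,0],"twist":0}]}' 0 50;  python3 -m creep '{"rows":[{"dp":[0,0,-10],"twist":0},{"dp":[0,0,-40],"twist":0},{"dp":[0,0,-90],"twist":0},{"dp":[0,0,-130],"twist":0},{"dp":[0,0,-130],"twist":0}]}'
```

```text
clock: 12.12
ee_pos: [591.5, -289.2, 11.7]
orientation: [[-0.32, 0.947, 0.001], [0.947, 0.32, -0.0], [-0.001, 0.001, -1.0]]
contact_force: [-3.3, 1.3, 9.5]
opening: 25.8
grip_force: 4.8
clock: 12.75
ee_pos: [593.6, -289.5, 12.4]
orientation: [[-0.32, 0.947, 0.005], [0.947, 0.32, -0.002], [-0.003, 0.005, -1.0]]
contact_force: [0.9, 0.6, 9.1]
opening: 6.5
grip_force: 52.2
clock: 13.38
ee_pos: [593.0, -290.0, 143.8]
orientation: [[-0.32, 0.947, 0.007], [0.947, 0.32, -0.003], [-0.005, 0.005, -1.0]]
contact_force: [-0.4, 0.0, -0.8]
opening: 6.5
grip_force: 50.7
```

```bash
cat > o.py <<'E'
from h import *
import sys
z=float(sys.argv[1]); p=robot.sense()['ee_pos']; print('tcp',p.round(1))
for n in('side','scene','wrist'):
    c=cam(n);h=cv2.cvtColor(c['color'],cv2.COLOR_RGB2HSV)
    m=cv2.inRange(h,(3,180,90),(14,255,255)); k,_,st,ce=cv2.connectedComponentsWithStats(m)
    for i in range(1,k):
        if st[i,4]>60 and (n!='wrist' or st[i,4]>300): print(n,st[i].tolist(),plane(c,[ce[i]],z).round(0)[0])
E
python3 o.py 145
```

```text
tcp [ 593.  -290.   143.8]
side [267, 158, 23, 9, 139] [ 591. -260.  145.]
side [356, 168, 13, 12, 95] [ 367. -173.  145.]
side [387, 172, 13, 26, 102] [296. -96. 145.]
side [279, 242, 25, 20, 416] [553. 213. 145.]
side [76, 325, 31, 23, 461] [848. 440. 145.]
side [27, 340, 34, 33, 653] [898. 482. 145.]
side [76, 355, 42, 27, 550] [814. 508. 145.]
side [5, 379, 35, 22, 394] [898. 541. 145.]
side [49, 391, 27, 19, 241] [840. 562. 145.]
scene [118, 164, 25, 12, 76] [220. 529. 145.]
scene [305, 223, 30, 27, 409] [490. -49. 145.]
scene [399, 268, 27, 16, 127] [ 566. -304.  145.]
scene [334, 337, 17, 28, 340] [ 303. -346.  145.]
scene [287, 349, 60, 65, 397] [ 220. -379.  145.]
wrist [239, 218, 159, 77, 1313] [ 584. -265.  145.]
```

```bash
python3 -m creep '{"rows":[{"dp":[55,12,0],"twist":0},{"dp":[110,24,0],"twist":0.05},{"dp":[165,36,0],"twist":0.1},{"dp":[220,48,0],"twist":0.15},{"dp":[275,59,0],"twist":0.2},{"dp":[321,69,0],"twist":0.234},{"dp":[321,69,0],"twist":0.234},{"dp":[321,69,40],"twist":0.234},{"dp":[321,69,75],"twist":0.234},{"dp":[321,69,80],"twist":0.234},{"dp":[321,69,80],"twist":0.234}]}'; python3 -c "from h import *;print(robot.sense()['ee_pos'])"
```

```text
clock: 14.9
ee_pos: [553.7, 36.5, 59.5]
orientation: [[-0.091, 0.996, -0.001], [0.996, 0.091, -0.0], [-0.0, -0.001, -1.0]]
contact_force: [-1.7, -0.5, -0.8]
opening: 6.5
grip_force: 50.7
[553.66021409  36.46333363  59.45363559]
```

```bash
python3 -m creep '{"rows":[{"dp":[0,1.5,3],"twist":0},{"dp":[0,1.5,5],"twist":0},{"dp":[0,1.5,5],"twist":0},{"dp":[0,1.5,5],"twist":0}]}'
```

```text
clock: 15.4
ee_pos: [555.2, 37.4, 54.9]
orientation: [[-0.092, 0.996, 0.001], [0.996, 0.092, 0.0], [0.0, 0.001, -1.0]]
contact_force: [0.6, -0.3, -0.2]
opening: 6.5
grip_force: 50.7
```

```bash
python3 -m creep '{"rows":[{"dp":[0,0,2],"twist":0},{"dp":[0,0,3],"twist":0},{"dp":[0,0,3],"twist":0}]}'; python3 -m creep '{"rows":[{"dp":[0,0,0],"twist":0},{"dp":[0,0,0],"twist":0},{"dp":[0,0,0],"twist":0},{"dp":[0,0,-15],"twist":0},{"dp":[0,0,-50],"twist":0},{"dp":[0,0,-90],"twist":0},{"dp":[0,0,-100],"twist":0}]}' 0.3; python3 wr.py 0 0 150 179 60 255 82; python3 o.py 55
```

```text
clock: 15.78
ee_pos: [555.3, 37.6, 52.4]
orientation: [[-0.092, 0.996, 0.001], [0.996, 0.092, 0.0], [0.0, 0.001, -1.0]]
contact_force: [-0.8, -0.2, 5.7]
opening: 6.8
grip_force: 51.5
clock: 16.65
ee_pos: [556.8, 37.5, 155.0]
orientation: [[-0.092, 0.996, 0.006], [0.996, 0.092, 0.001], [0.0, 0.006, -1.0]]
contact_force: [0.5, -0.1, -0.5]
opening: 25.8
grip_force: 0.0
tcp [556.6  37.5 154.8] 16.7
tcp [556.6  37.5 154.8]
side [356, 168, 13, 12, 91] [ 336. -389.   55.]
side [387, 172, 13, 26, 102] [ 252. -299.   55.]
side [278, 244, 27, 18, 277] [556.  77.  55.]
side [76, 326, 31, 22, 464] [906. 338.  55.]
side [27, 340, 35, 33, 652] [965. 387.  55.]
side [76, 355, 42, 26, 541] [866. 417.  55.]
side [5, 379, 35, 22, 398] [966. 457.  55.]
side [49, 392, 26, 18, 235] [897. 481.  55.]
scene [176, 139, 23, 10, 66] [461. 652.  55.]
scene [305, 229, 30, 21, 255] [538.   1.  55.]
scene [334, 337, 17, 28, 342] [ 336. -311.   55.]
scene [287, 349, 60, 65, 399] [ 245. -347.   55.]
```

```bash
python3 -m creep '{"rows":[{"dp":[-50,-25,0],"twist":0},{"dp":[-100,-51,0],"twist":0},{"dp":[-150,-77,0],"twist":0},{"dp":[-200,-103,0],"twist":0},{"dp":[-250,-129,0],"twist":0},{"dp":[-296,-154,0],"twist":0},{"dp":[-296,-154,0],"twist":0},{"dp":[-296,-154,0],"twist":0}]}' 0.75; python3 - <<'E'
from h import *
c=cam('wrist');save(c,'w7.png');h=cv2.cvtColor(c['color'],cv2.COLOR_RGB2HSV)
p=proj(c,[[431,-271.5,105]])[0];print('expect',p,robot.sense()['ee_pos'])
g=c['color'].max(2); x,y=p.astype(int); m=((g<60)*255).astype(np.uint8); k,_,st,ce=cv2.connectedComponentsWithStats(m)
for i in range(1,k):
    if st[i,4]>800: print(st[i],ce[i],plane(c,[ce[i]],100).round(1))
E
```

```text
clock: 17.85
ee_pos: [428.5, -270.6, 150.4]
orientation: [[-0.092, 0.996, -0.002], [0.996, 0.092, 0.002], [0.002, -0.002, -1.0]]
contact_force: [0.6, 1.3, 0.3]
opening: 64.0
grip_force: 0.0
expect [323.53811612 255.93949156] [ 428.99533279 -269.99062354  150.63909585]
[  90    0   54  385 6870] [120.5930131  155.46928675] [[ 319.8 -227.4  100. ]]
[    0   109   640   371 53779] [297.56477435 411.9720151 ] [[ 425.1 -382.3  100. ]]
[295 186  57  31 942] [322.63481953 199.28450106] [[ 427.6 -241.4  100. ]]
[ 287  211   73   81 4404] [322.65349682 250.92733878] [[ 430.5 -270.5  100. ]]
```

View pics/w7.png

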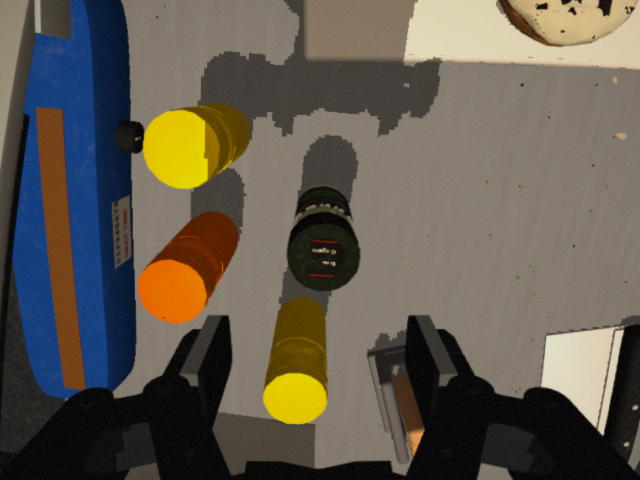

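Jar cap is centred at (323,251), i.e. (430.5,-271), clear of both yellows and the orange jar.

```bash
python3 -m creep '{"rows":[{"dp":[-1,2,20],"twist":0},{"dp":[-1,2,50],"twist":0},{"dp":[-1,2,80],"twist":0},{"dp":[-1,2,110],"twist":0},{"dp":[-1,2,136],"twist":0},{"dp":[-1,2,136],"twist":0}]}'; python3 -m creep '{"rows":[{"dp":[0,0,0],"twist":0},{"dp":[0,0,0],"twist":0},{"dp":[0,0,0],"twist":0},{"dp":[0,0,0],"twist":0},{"dp":[0,0,0],"twist":0}]}' 0.3 40;  python3 -c "from h import *;print(robot.sense()['ee_pos'])"
```

```text
clock: 18.65
ee_pos: [430.2, -269.8, 13.8]
orientation: [[-0.095, 0.995, -0.004], [0.995, 0.095, 0.003], [0.003, -0.004, -1.0]]
contact_force: [-0.7, 0.7, 1.1]
opening: 64.0
grip_force: 0.0
clock: 19.27
ee_pos: [431.9, -272.5, 16.6]
orientation: [[-0.092, 0.996, 0.002], [0.996, 0.092, -0.001], [-0.001, 0.002, -1.0]]
contact_force: [0.3, 1.5, 6.9]
opening: 40.1
grip_force: 40.4
[ 431.93789723 -272.54428637   16.64150998]
```

```bash
python3 -m creep '{"rows":[{"dp":[0,0,-40],"twist":0},{"dp":[0,0,-90],"twist":0},{"dp":[0,0,-140],"twist":0},{"dp":[0,0,-185],"twist":0},{"dp":[50,29,-185],"twist":0},{"dp":[100,58,-185],"twist":0},{"dp":[150,87,-185],"twist":0},{"dp":[200,116,-185],"twist":0},{"dp":[250,145,-185],"twist":0},{"dp":[300,174,-185],"twist":0}]}';  python3 -m creep '{"rows":[{"dp":[45,26,0],"twist":0},{"dp":[90,52,0],"twist":0},{"dp":[132,77,0],"twist":0},{"dp":[132,77,0],"twist":0},{"dp":[132,77,0],"twist":0},{"dp":[132,77,50],"twist":0},{"dp":[132,77,100],"twist":0},{"dp":[132,77,150],"twist":0},{"dp":[132,77,165],"twist":0},{"dp":[132,77,165],"twist":0}]}';python3 -c "from h import *;print(robot.sense()['ee_pos'])"
```

```text
clock: 20.52
ee_pos: [576.9, 43.6, 200.5]
orientation: [[-0.091, 0.996, -0.0], [0.996, 0.091, -0.0], [-0.0, -0.0, -1.0]]
contact_force: [1.4, -0.8, -1.1]
opening: 40.1
grip_force: 40.5
clock: 21.78
ee_pos: [641.3, 179.6, 35.7]
orientation: [[-0.09, 0.996, -0.001], [0.996, 0.09, -0.001], [-0.001, -0.001, -1.0]]
contact_force: [-0.1, -0.0, 0.1]
opening: 40.1
grip_force: 40.6
[641.29804238 179.59311165  35.68289132]
```

```bash
python3 -m creep '{"rows":[{"dp":[2,1,4],"twist":0},{"dp":[2,1,8],"twist":0},{"dp":[2,1,8],"twist":0}]}';  python3 -m creep '{"rows":[{"dp":[0,0,2],"twist":0},{"dp":[0,0,2],"twist":0},{"dp":[0,0,2],"twist":0}]}'
```

```text
clock: 22.15
ee_pos: [642.3, 183.1, 28.3]
orientation: [[-0.092, 0.996, 0.001], [0.996, 0.092, 0.0], [0.0, 0.001, -1.0]]
contact_force: [0.5, -0.1, -0.1]
opening: 39.6
grip_force: 40.6
clock: 22.52
ee_pos: [642.5, 183.2, 26.7]
orientation: [[-0.092, 0.996, 0.001], [0.996, 0.092, 0.0], [0.0, 0.001, -1.0]]
contact_force: [-2.3, -1.4, 5.6]
opening: 39.9
grip_force: 41.0
```

```bash
python3 -m creep '{"rows":[{"dp":[0,0,0],"twist":0},{"dp":[0,0,0],"twist":0},{"dp":[0,0,0],"twist":0},{"dp":[0,0,-30],"twist":0},{"dp":[0,0,-80],"twist":0},{"dp":[0,0,-130],"twist":0},{"dp":[0,0,-160],"twist":0},{"dp":[-55,-14,-160],"twist":0},{"dp":[-110,-28,-160],"twist":0},{"dp":[-165,-42,-160],"twist":0},{"dp":[-220,-56,-160],"twist":-0.05},{"dp":[-270,-68,-160],"twist":-0.1}]}' 0.75;  python3 -m creep '{"rows":[{"dp":[-55,-14,0],"twist":0},{"dp":[-110,-28,0],"twist":0},{"dp":[-165,-42,0],"twist":0},{"dp":[-220,-56,0],"twist":-0.05},{"dp":[-275,-70,0],"twist":-0.1},{"dp":[-330,-84,0],"twist":-0.15},{"dp":[-365,-93,0],"twist":-0.2},{"dp":[-365,-93,0],"twist":-0.2},{"dp":[-365,-93,0],"twist":-0.2},{"dp":[-365,-93,0],"twist":-0.2}]}'; python3 - <<'E'
from h import *
import pickle
c=cam('wrist');save(c,'w8.png');pickle.dump(c,open('w8.pkl','wb'));h=cv2.cvtColor(c['color'],cv2.COLOR_RGB2HSV)
p=proj(c,[[522,-428,88]])[0].astype(int);print(p,robot.sense()['ee_pos'],robot.sense()['orientation'][0],h[p[1],p[0]])
m=cv2.inRange(h,(5,90,120),(20,255,255));k,_,st,ce=cv2.connectedComponentsWithStats(m)
for i in range(1,k):
    if st[i,4]>400: print(st[i],ce[i],plane(c,[ce[i]],88).round(1))
E
```

```text
clock: 24.02
ee_pos: [598.5, -94.4, 185.6]
orientation: [[-0.192, 0.981, 0.0], [0.981, 0.192, -0.0], [-0.0, 0.0, -1.0]]
contact_force: [0.2, -0.3, -0.6]
opening: 64.1
grip_force: 0.0
clock: 25.28
ee_pos: [578.6, -466.1, 185.7]
orientation: [[-0.385, 0.923, 0.001], [0.923, 0.385, 0.001], [0.001, 0.001, -1.0]]
contact_force: [-0.5, -0.4, -0.9]
opening: 64.1
grip_force: 0.0
[258 137] [ 578.48967983 -466.24465285  185.87899428] [-3.84400490e-01  9.23166291e-01  5.11336704e-04] [ 16 156 208]
[ 243   91   30   97 2312] [255.05190311 142.08953287] [[ 521.  -431.2   88. ]]
```

```bash
python3 - <<'E'
from h import *
import pickle
c=pickle.load(open('w8.pkl','rb'));h=cv2.cvtColor(c['color'],cv2.COLOR_RGB2HSV)
for v in(120,185):
    m=cv2.inRange(h,(5,90,v),(20,255,255));m[:80]=0;m[200:]=0
    k=max(cv2.findContours(m,0,2)[0],key=cv2.contourArea);X=plane(c,k,88)
    print(v,cv2.minAreaRect(X[:,:2].astype(np.float32)),cv2.approxPolyDP(k,5,True).reshape(-1,2).tolist())
i=c['color'][70:230,190:340,::-1];cv2.imwrite('pics/w8c.png',cv2.resize(i,None,fx=3.7,fy=3.7))
E
```

```text
120 ((522.2825317382812, -429.5646057128906), (18.51531982421875, 58.806400299072266), 19.79638671875) [[245, 91], [243, 184], [269, 187], [272, 159], [263, 155], [267, 98], [265, 92]]
185 ((522.0991821289062, -429.937255859375), (16.577308654785156, 56.81085968017578), 19.734825134277344) [[248, 93], [244, 183], [268, 186], [260, 115], [266, 99]]
```

View pics/w8c.png

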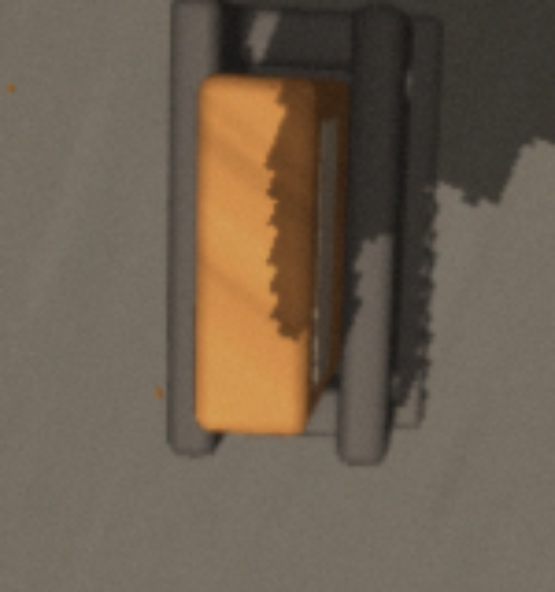

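The label's top face spans crop (197-312, 75-435), 18.5x59 mm at about 20.5° yaw, centred at (522.5,-429.5), standing between the rack walls.

```bash
python3 -m creep '{"rows":[{"dp":[55.3,-37.3,0],"twist":0.033},{"dp":[55.3,-37.3,0],"twist":0.033},{"dp":[55.3,-37.3,45],"twist":0.033},{"dp":[55.3,-37.3,90],"twist":0.033},{"dp":[55.3,-37.3,130],"twist":0.033},{"dp":[55.3,-37.3,150],"twist":0.033},{"dp":[55.3,-37.3,164],"twist":0.033},{"dp":[55.3,-37.3,164],"twist":0.033}]}' 0.6; python3 -m creep '{"rows":[{"dp":[0,0,0],"twist":0},{"dp":[0,0,0],"twist":0},{"dp":[0,0,0],"twist":0},{"dp":[0,0,0],"twist":0},{"dp":[0,0,0],"twist":0},{"dp":[0,0,0],"twist":0}]}' 0.1 30;  python3 -c "from h import *;print(robot.sense()['ee_pos'])"
```

```text
clock: 26.32
ee_pos: [522.3, -431.3, 21.6]
orientation: [[-0.352, 0.936, 0.0], [0.936, 0.352, 0.0], [0.0, 0.0, -1.0]]
contact_force: [0.0, -0.8, -0.1]
opening: 51.4
grip_force: 0.0
clock: 27.08
ee_pos: [522.8, -432.1, 23.1]
orientation: [[-0.351, 0.936, 0.002], [0.936, 0.351, -0.001], [-0.002, 0.001, -1.0]]
contact_force: [-0.6, 0.8, 5.9]
opening: 19.5
grip_force: 35.2
[ 522.83211897 -432.05141802   23.05440643]
```

```bash
python3 -m creep '{"rows":[{"dp":[0,0,-15],"twist":0},{"dp":[0,0,-40],"twist":0},{"dp":[0,0,-90],"twist":0},{"dp":[0,0,-130],"twist":0},{"dp":[0,0,-130],"twist":0},{"dp":[60,12,-130],"twist":0},{"dp":[120,24,-130],"twist":0.05},{"dp":[180,36,-130],"twist":0.1},{"dp":[240,48,-130],"twist":0.18},{"dp":[290,57,-130],"twist":0.22},{"dp":[322,63,-130],"twist":0.265},{"dp":[322,63,-130],"twist":0.265}]}';  python3 -m creep '{"rows":[{"dp":[0,0,0],"twist":0},{"dp":[0,0,50],"twist":0},{"dp":[0,0,90],"twist":0},{"dp":[0,0,115],"twist":0},{"dp":[0,0,115],"twist":0}]}'; python3 -c "from h import *;print(robot.sense()['ee_pos'])"
```

```text
clock: 28.58
ee_pos: [466.4, -104.9, 151.1]
orientation: [[-0.099, 0.995, -0.002], [0.995, 0.099, 0.001], [0.001, -0.002, -1.0]]
contact_force: [0.2, -1.4, -0.3]
opening: 19.9
grip_force: 34.2
clock: 29.2
ee_pos: [466.0, -109.0, 34.8]
orientation: [[-0.092, 0.996, -0.005], [0.996, 0.092, 0.0], [0.001, -0.005, -1.0]]
contact_force: [0.5, 1.2, -0.1]
opening: 19.6
grip_force: 34.2
[ 465.98364943 -109.02471718   34.76039948]
```

```bash
python3 -m creep '{"rows":[{"dp":[0,2,4],"twist":0},{"dp":[0,2,7],"twist":0},{"dp":[0,2,7],"twist":0}]}';  python3 -m creep '{"rows":[{"dp":[0,0,1.5],"twist":0},{"dp":[0,0,2.5],"twist":0},{"dp":[0,0,2.5],"twist":0}]}'
```

```text
clock: 29.58
ee_pos: [470.2, -107.7, 30.1]
orientation: [[-0.094, 0.996, 0.001], [0.996, 0.094, -0.0], [-0.0, 0.001, -1.0]]
contact_force: [0.1, -0.3, -0.8]
opening: 19.7
grip_force: 34.2
clock: 29.95
ee_pos: [469.7, -107.5, 27.1]
orientation: [[-0.094, 0.996, 0.0], [0.996, 0.094, 0.0], [0.0, 0.0, -1.0]]
contact_force: [0.3, -0.7, -0.1]
opening: 19.4
grip_force: 34.2
```

```bash
python3 -m creep '{"rows":[{"dp":[0,0,1],"twist":0},{"dp":[0,0,1.5],"twist":0},{"dp":[0,0,1.5],"twist":0}]}';  python3 -m creep '{"rows":[{"dp":[0,0,1],"twist":0},{"dp":[0,0,1.5],"twist":0},{"dp":[0,0,1.5],"twist":0}]}'
```

```text
clock: 30.32
ee_pos: [469.7, -107.5, 25.6]
orientation: [[-0.094, 0.996, -0.0], [0.996, 0.094, 0.0], [0.0, -0.0, -1.0]]
contact_force: [0.5, -0.1, -0.4]
opening: 19.9
grip_force: 34.2
clock: 30.7
ee_pos: [469.9, -107.5, 25.0]
orientation: [[-0.094, 0.996, 0.0], [0.996, 0.094, -0.0], [-0.0, 0.0, -1.0]]
contact_force: [-1.6, 0.2, 8.5]
opening: 19.4
grip_force: 35.5
```

```bash
python3 -m creep '{"rows":[{"dp":[0,0,0],"twist":0},{"dp":[0,0,0],"twist":0},{"dp":[0,0,0],"twist":0},{"dp":[0,0,-30],"twist":0},{"dp":[0,0,-80],"twist":0},{"dp":[0,0,-130],"twist":0},{"dp":[0,0,-180],"twist":0},{"dp":[-45,20,-180],"twist":0},{"dp":[-90,40,-180],"twist":0},{"dp":[-90,40,-180],"twist":0},{"dp":[-90,40,-180],"twist":0}]}' 0.5
cat > chk.py <<'E'
from h import *
def rep(n,c,m,z,tag,minA=80):
    k,_=cv2.findContours(m,0,2)
    for q in sorted(k,key=cv2.contourArea)[::-1][:3]:
        if cv2.contourArea(q)<minA: continue
        r=cv2.minAreaRect(plane(c,q,z)[:,:2].astype(np.float32)); print(n,tag,cv2.boundingRect(q),np.round(r[0],1),np.round(r[1],1),round(r[2],1))
E
python3 - <<'E'
from chk import *
c=cam('wrist');h=cv2.cvtColor(c['color'],cv2.COLOR_RGB2HSV);print(robot.sense()['ee_pos'])
save(c,'w9.png')
rep('wrist',c,cv2.inRange(h,(5,90,80),(20,255,255)),90,'label/wood')
rep('wrist',c,cv2.inRange(h,(5,90,80),(20,255,255)),40,'riser')
rep('wrist',c,cv2.inRange(h,(3,180,60),(14,255,255)),54,'timer')
s,d=cam('scene'),cam('side')
save(s,'s9.png');save(d,'d9.png')
for n,c in(('scene',s),('side',d)):
  for t,X in {'jar top':[642,182,115],'jar foot':[642,182,10],'label top':[469,-105,90],'timer top':[556,37,94]}.items():
    p=proj(c,[X])[0]; x,y=p.round().astype(int); print(n,t,p.round(),c['color'][y-1:y+2,x-1:x+2].mean((0,1)).round())
E
```

```text
clock: 32.08
ee_pos: [517.6, -192.7, 203.5]
orientation: [[-0.094, 0.996, -0.001], [0.996, 0.094, 0.001], [0.001, -0.001, -1.0]]
contact_force: [-0.3, 0.2, -0.4]
opening: 42.6
grip_force: 0.0
[ 517.52038141 -192.16867368  203.65705198]
wrist label/wood (341, 19, 121, 126) [559.3 -99.1] [75.7 75.7] 33.9
wrist label/wood (240, 29, 34, 99) [ 470. -105.] [20.6 59.4] 5.1
wrist label/wood (0, 198, 34, 211) [ 280.6 -291.7] [187.9  15.3] 88.9
wrist riser (341, 19, 121, 126) [568.  -97.1] [88.9 88.9] 33.9
wrist riser (240, 29, 34, 99) [ 463.1 -104. ] [24.2 69.8] 5.1
wrist riser (0, 198, 34, 211) [ 240.7 -323.3] [220.6  18. ] 88.9
wrist timer (56, 267, 98, 98) [ 341.7 -308.8] [121.9  46.8] 49.0
wrist timer (0, 198, 34, 210) [ 251.9 -314.1] [210.5  17. ] 89.1
scene jar top [311. 176.] [49. 44. 34.]
scene jar foot [312. 201.] [136. 121. 103.]
scene label top [328. 264.] [209. 152.  94.]
scene timer top [319. 219.] [252. 248. 238.]
side jar top [247. 257.] [45. 41. 30.]
side jar foot [251. 298.] [23. 22. 17.]
side label top [325. 204.] [179. 126.  72.]
side timer top [290. 230.] [229. 219. 197.]
```

```bash
python3 -m creep '{"rows":[{"dp":[55,30,-20],"twist":0},{"dp":[110,60,-40],"twist":0},{"dp":[170,89,-60],"twist":0},{"dp":[170,89,-60],"twist":0},{"dp":[170,89,-60],"twist":0},{"dp":[170,89,-60],"twist":0}]}'
python3 - <<'E'
from chk import *
c=cam('wrist');h=cv2.cvtColor(c['color'],cv2.COLOR_RGB2HSV);print(robot.sense()['ee_pos'])
print('expect riser/timer/jar/cutter/nozzle/glazed',proj(c,[[556,37,40],[556,37,54],[642,182,115],[442.5,28,25],[661,56,30],[542,172,30]]).round().tolist())
w=cv2.inRange(h,(5,120,50),(20,255,255))
rep('riser',c,w,40,'',300)
rep('timer orange',c,cv2.inRange(h,(3,200,90),(12,255,255)),60,'',150)
dk=((c['color'].max(2)<70)*255).astype(np.uint8);p=proj(c,[[642,182,115]])[0].astype(int);q=np.zeros_like(dk);y0=max(p[1]-60,0);x0=max(p[0]-60,0);q[y0:p[1]+60,x0:p[0]+60]=dk[y0:p[1]+60,x0:p[0]+60]
rep('jar',c,q,113,'',100)
a,b=cam('scene'),cam('side')
def tri(p,q):
    oa,da=ray(a,[p]);ob,db=ray(b,[q]);s=np.linalg.lstsq(np.c_[da[0],-db[0]],ob-oa,rcond=None)[0];return (oa+s[0]*da[0]).round(),(ob+s[1]*db[0]).round()
def bl(c,f,X,r):
    x,y=proj(c,[X])[0].astype(int);z=np.zeros((480,640),np.uint8);z[y-r:y+r,x-r:x+r]=f(c)[y-r:y+r,x-r:x+r]
    n,_,st,ce=cv2.connectedComponentsWithStats(z);k=1+np.argmax(st[1:,4]);return ce[k],st[k].tolist()
H=lambda c:cv2.cvtColor(c['color'],cv2.COLOR_RGB2HSV)
for t,f,X,r in[('jar dark',lambda c:((c['color'].max(2)<70)*255).astype(np.uint8),[642,182,100],22),('timer orange',lambda c:cv2.inRange(H(c),(3,200,90),(12,255,255)),[556,37,54],20)]:
    A,B=bl(a,f,X,r),bl(b,f,X,r);print(t,A,B,tri(A[0],B[0]))
E
```

```text
clock: 32.98
ee_pos: [589.8, -18.0, 263.5]
orientation: [[-0.091, 0.996, -0.001], [0.996, 0.091, -0.001], [-0.001, -0.002, -1.0]]
contact_force: [0.1, -1.0, -0.1]
opening: 42.4
grip_force: 0.0
[589.80618695 -18.20054159 263.50863443]
expect riser/timer/jar/cutter/nozzle/glazed [[287.0, 122.0], [286.0, 123.0], [426.0, -78.0], [167.0, 121.0], [404.0, 112.0], [283.0, -41.0]]
riser  (46, 373, 74, 75) [ 323.5 -310.6] [157.7  28.2] 47.7
riser  (249, 78, 75, 90) [555.5  35.8] [65.6 78.2] 5.2
riser  (162, 245, 35, 66) [ 457.8 -125.4] [30.1 72.1] 5.1
jar  (365, 310, 120, 153) [ 713.4 -185.5] [121.3 173.5] 4.5
jar  (390, 97, 22, 17) [641.1  63.2] [12.1 11.9] 51.2
jar dark (array([310.0070922 , 179.16312057]), [304, 173, 13, 13, 141]) (array([247.02931596, 262.18566775]), [238, 253, 19, 19, 307]) (array([641., 184., 102.]), array([643., 184., 103.]))
timer orange (array([318.78651685, 236.23595506]), [308, 231, 22, 9, 89]) (array([291.21634615, 252.25480769]), [278, 245, 27, 13, 208]) (array([550.,  34.,  28.]), array([556.,  32.,  30.]))
```

```bash
python3 - <<'E'
from chk import *
c=cam('wrist');h=cv2.cvtColor(c['color'],cv2.COLOR_RGB2HSV)
w=cv2.inRange(h,(5,120,50),(20,255,255))
k=[q for q in cv2.findContours(w,0,2)[0] if cv2.pointPolygonTest(q,(287.,122.),False)>0][0]
m=np.zeros_like(w);cv2.drawContours(m,[k],-1,255,-1);m[w>0]=0
q=max(cv2.findContours(m,0,2)[0],key=cv2.contourArea)
(x,y),r=cv2.minEnclosingCircle(plane(c,q,75)[:,:2].astype(np.float32));print('white top',cv2.boundingRect(q),x,y,2*r)
p=proj(c,[[442.5,28,25],[661,56,30]]);print(p)
E
```

```text
Traceback (most recent call last):
IndexError: list index out of range
```

```bash
python3 - <<'E'
from chk import *
c=cam('wrist');h=cv2.cvtColor(c['color'],cv2.COLOR_RGB2HSV)
w=cv2.inRange(h,(5,120,50),(20,255,255))
k=[q for q in cv2.findContours(w,0,2)[0] if 240<cv2.boundingRect(q)[0]<260 and 70<cv2.boundingRect(q)[1]<90][0]
m=np.zeros_like(w);cv2.drawContours(m,[cv2.convexHull(k)],-1,255,-1);m[w>0]=0;m=cv2.morphologyEx(m,cv2.MORPH_OPEN,np.ones((5,5)))
q=max(cv2.findContours(m,0,2)[0],key=cv2.contourArea)
for z in(60,75):
  (x,y),r=cv2.minEnclosingCircle(plane(c,q,z)[:,:2].astype(np.float32));print('white top',cv2.boundingRect(q),cv2.contourArea(q),x,y,2*r)
o=cv2.boundingRect(k);print(o)
E
```

```text
white top (250, 84, 71, 79) 4346.0 553.6915283203125 37.424285888671875 66.40686798095703
white top (250, 84, 71, 79) 4346.0 554.830810546875 38.526222229003906 63.76408386230469
(249, 79, 75, 90)
```

```bash
python3 -c "
from plant import robot
print(robot.hand_in())"
```

```text
the job is handed in; nothing more can be done
None
```

The job is handed in after about 33 s, but no verdict came back; my last camera measurements put the riser, timer, jar and label block within tolerance, with the cakes, cutter and nozzle left alone (I did not re-measure the cutter or nozzle).

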